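Clear the test plate and hold a hardness probe on the marked spot

TASK

Wipe the four loose steel offcuts off the test plate into the drip tray around it, using the nylon scraper block and not your fingers or the probe, and set the scraper back down on the bench clear of the tray. Then take the hardness probe out of its holder and hold it upright, square to the plate, with its tip inside the drawn ring, pressing gently until the sprung tip is about half-way in: never ram it. Finish while still holding the probe there for its reading, and leave the bottle, the jar and the two mounted specimens alone.

Things in the scene. Friction and masses are not known exactly. Their poses are not given: they have to be found in the camera images.
- tray: White enamelled drip tray fixed on the bench, 210 (its x) x 300 (its y) x 22 mm high, 4 mm walls and floor, with a dark steel support block in its middle that carries the test plate. Origin: centre of the underside, on the bench top (z = 0). Its y axis runs along the plate's long side; turned up to about 20 degrees at the start.
- plate: Bare ground steel test plate, 110 (its x) x 150 (its y) x 20 mm, level and fixed in the middle of the tray, its axes parallel to the tray's. Origin: centre of its underside, 25 mm above the bench; its top face is 45 mm above the bench. Between plate and tray wall there is 46 mm on the x sides and 71 mm on the y sides, where offcuts fall to the tray floor.
- mark: Ring drawn in black ink on the plate's top face, 20 mm across with a 2 mm line (clear inside diameter 18 mm): the spot to test. Origin: the ring's centre, on the top face. It lies anywhere within 30 mm (plate x) and 45 mm (plate y) of the plate's centre; offcuts may partly cover it.
- chip0: Loose steel saw offcut on the plate, a straight bar 24 x 9 x 7 mm, about 12 g. Origin at the centre of the underside as it lies at the start.
- chip1: Loose steel saw offcut on the plate, an L shape 20 x 19 x 7 mm with arms 8 mm wide, about 12 g. Origin at the centre of the underside of its long arm as it lies at the start.
- chip2: Loose steel saw offcut on the plate, a round slug 17 mm across and 7 mm high, about 12 g. Origin at the centre of the underside as it lies at the start.
- chip3: Loose steel saw offcut on the plate, a short block 17 x 13 x 8 mm, about 12 g. Origin at the centre of the underside as it lies at the start.
- scraper: White nylon scraper block standing on the bench on its wiping edge: a blade block 120 (its x) x 24 (its y) x 40 mm high with a ridge grip 92 x 22 x 32 mm (its z 39 to 71 mm) on top; 71 mm high in all, about 160 g. Origin: centre of its flat underside, z up. Grip it from above across its thin y direction on the ridge, e.g. 52 mm above the underside.
- scraper_mid (a point): Centre of the scraper, 35 mm above its underside.
- holder: Round aluminium probe holder fixed on the bench: 68 mm diameter, 55 mm high, with an upright 26 mm bore. Origin: centre of its underside. The probe stands in it upright, tip down, its collar on the holder's top and its origin 15 mm above the bench; raise the probe 60 mm or more to clear the holder.
- probe: Hand-held hardness probe, about 190 g. Origin: on its axis at the lower end of its sleeve; z up along the axis. Steel sleeve 20 mm diameter (z 0 to 40 mm), collar 36 mm diameter (z 40 to 46), grey barrel 26 mm diameter (z 46 to 120; grip here, e.g. at 85 mm), end cap 22 mm diameter (z 120 to 130). The sprung tip sticks out 8 mm below the origin.
- probe_tip (a point): Lower end of the probe's sprung tip, a 6 mm steel pin with a flat end on the probe's axis: 8 mm below the probe's origin when free.
- plunger (a joint): How far the sprung tip is pushed into the probe: 0 free, 0.008 m fully in (sleeve then on the plate). The spring gives about 1.2 N at 0, 4.4 N half-way (0.004 m) and 7.6 N at 0.008 m.
- reagent: Bystander: amber reagent bottle with blue cap, 60 mm diameter, 120 mm high. Origin: centre of its underside.
- jar: Bystander: white plastic jar, 72 mm diameter, 85 mm high. Origin: centre of its underside.
- mount0: Bystander: grey resin-mounted specimen, 30 mm diameter, 18 mm high. Origin: centre of its underside.
- mount1: Bystander: a second such resin-mounted specimen. Origin: centre of its underside.
Mind the look-alikes: they are no part of the job. There is more than one size of the scraper; the one meant has the size given above.

How it is judged:
On the way, in this order (a step that is already met when the one before it is completed fails the run):
1. all four offcuts are off the plate and in the drip tray (height (world z) of each of chip0, chip1, chip2, chip3 below 0.033 m and x of chip0 in the frame of tray between -0.105 and 0.105 m and y of chip0 in the frame of tray between -0.15 and 0.15 m and x of chip1 in the frame of tray between -0.105 and 0.105 m and y of chip1 in the frame of tray between -0.15 and 0.15 m and x of chip2 in the frame of tray between -0.105 and 0.105 m and y of chip2 in the frame of tray between -0.15 and 0.15 m and x of chip3 in the frame of tray between -0.105 and 0.105 m and y of chip3 in the frame of tray between -0.15 and 0.15 m), for 0.1 s.
2. the scraper is set down on the bench clear of the tray (contact force between the fingers and scraper below 0.05 N and contact force between scraper and tray below 0.05 N and height (world z) of scraper_mid below 0.045 m and linear speed of scraper below 0.03 m/s), for 0.2 s.
At the end, for the whole second after the job is handed in: The offcuts lie in the tray, off the plate; the scraper rests released on the bench, not touching the tray; the gripper holds the probe within 6 degrees of upright, tip within 7 mm of the ring's centre, pressing the plate with 2 to 7 N, sprung tip 1.5 to 6.5 mm in, still (all of step 1 and all of step 2 and contact force between the fingers and probe above 1 N and contact force between probe and holder below 0.05 N and horizontal distance between probe_tip and mark below 0.007 m and angle between probe's own z axis and vertical below 0.105 rad and contact force between probe and plate between 2 and 7 N and value of joint plunger between 0.0015 and 0.0065 m and linear speed of probe below 0.02 m/s); the arm keeps its last pose, push and grip.
It fails at once if an offcut is pushed with the fingers or with the probe (contact force between any of the fingers, probe and chip0 above 0.3 N or contact force between any of the fingers, probe and chip1 above 0.3 N or contact force between any of the fingers, probe and chip2 above 0.3 N or contact force between any of the fingers, probe and chip3 above 0.3 N).
It fails at once if the probe is rammed on the plate (over 20 N) (contact force between probe and plate above 20 N).
It fails at once if the bottle, the jar or a mounted specimen is moved by over 20 mm or tipped (distance of any of reagent, jar, mount0, mount1 from where it was at the start of the episode above 0.02 m or angle between any of reagent, jar, mount0, mount1's own z axis and vertical above 0.3 rad).
It also fails if it takes over 64 s, if anything falls off the work surface, if the arm or the gripper's body presses on something with over 40 N, if the wrist force passes 120 N, or if a joint passes its speed limit or range.

ROBOT

A 7-joint arm with a two-finger parallel gripper is mounted at the origin on the work surface. World frame = base frame: x ahead of the robot, y to its left, z up, the work surface at z = 0. Lengths are in m, angles in rad, forces in N, time in s.
With the tool pointing down it reaches from about 0.375 to 0.925 m from the base axis. Payload 3.1 kg.
Tool frame: the origin (TCP) lies between the finger pads; the fingertips stand r.finger_overhang ahead of it and the grasp point (between the pads) lies 11 mm behind it (r.finger_overhang is the distance from the TCP to the fingertips, in m); z points along the fingers, y is the line along which they close (so a half turn about z gives the same grasp; the last joint's range is limited). The gripper opens to 85 mm and grips with 20 to 120 N. Pads are 22 mm wide; open, the fingers measure 114 mm over their backs; the gripper's body (76 mm by 85 mm) begins 54 mm behind the grasp point. The pads swing forward as they close: fully open they stand 13 mm farther back than shut.
Start: joints at [1.003, 0.383, 0.044, 1.598, -0.018, 1.161, -0.05], TCP at [0.294, -0.58, 0.239] pointing down, gripper open.
Joint ranges: [-2.61, 2.61], [-0.41, 2.15], [-1.48, 1.57], [0, 2.5], [-1.57, 4.71], [0.05, 1.97], [-2.85, 2.85]. Speed limits (rad/s): [2.79, 2.79, 3.14, 3.14, 3.14, 3.14, 3.14].

INTERFACE

Orientations are given as [roll, pitch, yaw] about the fixed x, y, z axes, in that order (R = Rz(yaw) Ry(pitch) Rx(roll)).
In Python, from station import telemetry, imaging, job, r gives the robot as it stands.
- The arm moves only by the tool step_arm, never from a script. Its argument "rows" is a list that holds one entry, the list of rows, each a list of 5 numbers: the shift along the tool's x, y, z in m, then the turn about the tool's z in degrees, then the finger opening in m, from 0 to 0.0854. A call has 1 to 12 rows; each row shifts and turns the commanded pose from where the row before left it, along the tool's axes as they then stand; what a row does not reach is not made up. A row lasts 1/12 s, in which the tool goes at most 41.7 mm and 7.16 degrees, less where a joint would pass 70% of its speed; a pose out of reach is approached as far as the arm can. A call with a gripper value outside its range is refused whole. The fingers move at their own pace and stop on an object; "newtons" is the grip in N (left out, the last holds). Time passes only in rows, so rows that do not move let the fingers close. It gives the time, the measured TCP pose, the force, the opening and the grip force at its end, in the units of the state.
- telemetry.observe(): the state, without advancing time (a new reading comes with each control period).
- imaging.grab_frame(name): name is "side" or "top"; returns a dict with "frame" (420x560x3 uint8, red, green, blue), "fx", "fy", "cx", "cy" (pixels), "extrinsics" (4x4, takes a point from camera to world coordinates). Camera axes: x right, y down, z forward; pixel columns grow to the right and rows downward; lengths in m; the calibration is good to about 2 mm. A picture is of the moment at which its call begins. There is no depth.
- job.hand_in(): hands the job in; it is judged then, once.
The state is a dict: "t": time; "qpos": joint angles; "dq": joint speeds; "joint_torque": joint torques, N m; "eef_pos": TCP position; "tcp_rot": TCP orientation; "wrist_force": force on the tool from outside, world axes, zero at the start; "ft_torque": the same for the moment, N m; "width": finger opening in m; "grip_force": force on a finger pad.
Only numpy, scipy, OpenCV 4.12 (cv2) and the standard library are available. Lean on these libraries where they do the work, as an engineer would, in place of code of your own. Each camera call takes 0.05 s, during which the arm holds its last target. There are 200 camera calls.

## Working session

There is one attempt and no reset: what is moved stays moved. The work goes in short steps, Python scripts to look and compute and a tool call to move; the robot and the scene stay as the last step left them, time stands still between calls to the robot, and variables do not carry over. Pictures are saved under pics/ and viewed, at most 10 in all, crops included, and the job is handed in when it is done.

Besides the shell and the picture viewer there is one more tool, called after "Emit:" by a JSON object that holds its "name" and its "arguments", one argument or row to a line. step_arm: Moves the arm, as the interface text tells. Its arguments: {"type":"object","properties":{"rows":{"type":"array","items":{"type":"array","items":{"type":"array","items":{"type":"number"}}}},"newtons":{"type":"number"}},"required":["rows"]}

```bash
mkdir -p pics; ls; python3 - <<'E'
from station import telemetry, imaging, job, r
import cv2,pickle
s=telemetry.observe()
for k,v in s.items(): print(k,v)
print(r.finger_overhang)
for n in ("top","side"):
    f=imaging.grab_frame(n); cv2.imwrite(f"pics/{n}0.png",f["frame"][:,:,::-1]); pickle.dump(f,open(f"{n}0.pkl","wb"))
    print(n,f["fx"],f["fy"],f["cx"],f["cy"]);print(f["extrinsics"])
E
```

```text
pics
t 0.0
qpos [ 1.00318583  0.38386729  0.04387052  1.59959474 -0.01790029  1.16116984
 -0.04989253]
dq [ 0.00073946 -0.00112127 -0.0005746  -0.00018009 -0.00025307  0.00075145
 -0.00123944]
joint_torque [ 3.16633241e-04 -4.33464468e+01  1.02470096e+00 -2.49517500e+01
  1.06162147e-02  1.13504406e-02  5.65431520e-06]
eef_pos [ 0.29382334 -0.57876438  0.23785722]
tcp_rot [-3.13895114e+00  1.56979868e-04  4.69863561e-01]
wrist_force [ 0.17869764  0.34357595 -0.26501372]
ft_torque [-0.01325114  0.0253718   0.0387456 ]
grip_force 0.0
width 0.08568074191047421
0.008
top 423.97752437534103 423.97752437534103 283.77356465067055 201.1846939233473
[[ 0.00771263 -0.99667211  0.08114931  0.40753883]
 [-0.99993581 -0.0083605  -0.00764701  0.05329284]
 [ 0.00830001 -0.08108513 -0.99667262  1.18210933]
 [ 0.          0.          0.          1.        ]]
side 425.2581446412579 425.2581446412579 284.09850100166955 205.25532040046684
[[ 0.95656226 -0.22166039  0.18935501  0.33806488]
 [-0.29124923 -0.69821152  0.65396831 -0.60455526]
 [-0.01274902 -0.68071091 -0.73244121  0.77452181]
 [ 0.          0.          0.          1.        ]]
```

View pics/top0.png

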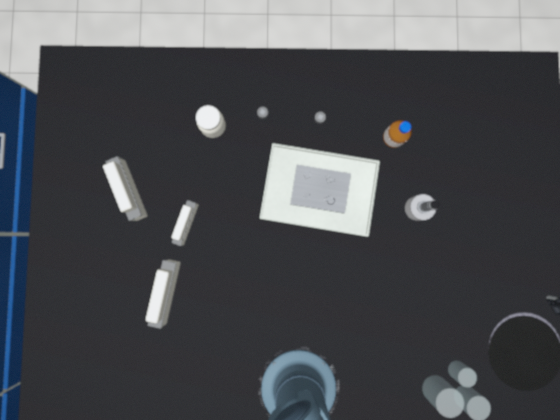

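View pics/side0.png

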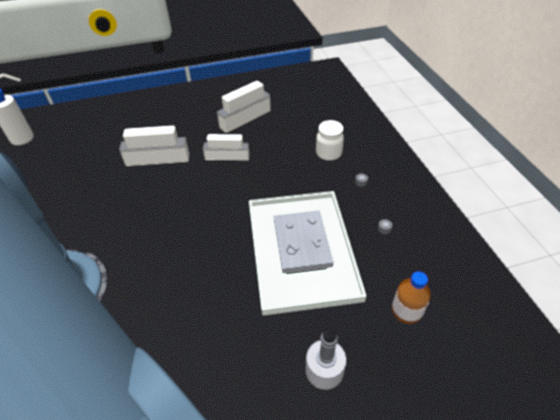

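The top view shows three white scrapers at (125,190), (184,223) and (163,293). The tray is at (320,190), the holder and probe at (421,207), the bottle at (398,132), the jar at (210,121), and the two mounts at (262,112) and (320,117). The side view shows the same objects. I'll enlarge the plate and the scrapers.

```bash
python3 - <<'E'
import cv2,pickle,numpy as np
T=pickle.load(open("top0.pkl","rb"))["frame"][:,:,::-1];S=pickle.load(open("side0.pkl","rb"))["frame"][:,:,::-1]
def c(im,x,y,w,h,k): return cv2.resize(im[y:y+h,x:x+w],(w*k,h*k),interpolation=cv2.INTER_CUBIC)
a=c(T,285,160,70,56,5);b=c(S,262,200,80,75,5)
d=c(T,150,185,70,100,3)[:300,:];e=c(S,190,120,80,50,5)
o=np.zeros((600,800,3),np.uint8)
o[:280,:350]=a;o[:375,400:800]=b;o[290:590,:210]=d;o[380:600,400:800]=e[:220]
cv2.imwrite("pics/c1.png",o)
E
```

```text
(no output)
```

View pics/c1.png

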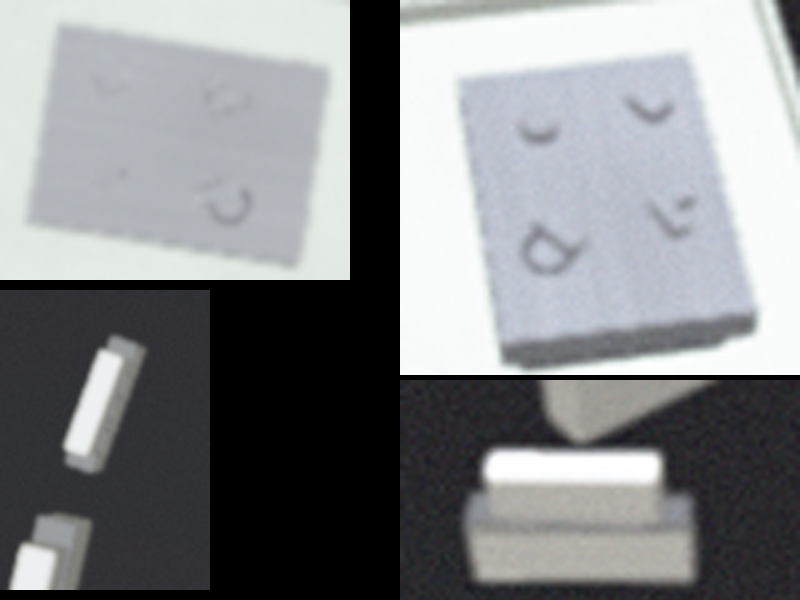

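The crop shows the ring at top (330.8,200.6) and side (291.8,250). The plate and the chips around it are clear. The small scraper at (184,223) looks like the 120 mm one.

```bash
cat > h.py <<'E'
import numpy as np,pickle,cv2
F={n:pickle.load(open(n+"0.pkl","rb")) for n in("top","side")}
def ray(n,p):
    f=F[n];E=np.array(f["extrinsics"]);d=E[:3,:3]@np.array([(p[0]-f["cx"])/f["fx"],(p[1]-f["cy"])/f["fy"],1]);return E[:3,3],d
def onz(n,p,z): o,d=ray(n,p);return o+d*(z-o[2])/d[2]
def tri(a,b):
    o1,d1=ray("top",a);o2,d2=ray("side",b);s=np.linalg.lstsq(np.c_[d1,-d2],o2-o1,rcond=None)[0]
    p,q=o1+s[0]*d1,o2+s[1]*d2;return (p+q)/2,np.linalg.norm(p-q)
def proj(n,P):
    f=F[n];E=np.array(f["extrinsics"]);c=E[:3,:3].T@(np.array(P)-E[:3,3]);return c[:2]/c[2]*f["fx"]+[f["cx"],f["cy"]]
E
python3 - <<'E'
from h import *
np.set_printoptions(precision=4,suppress=True)
print("ring",tri((330.8,200.6),(291.8,250)),onz("top",(330.8,200.6),.045),onz("side",(291.8,250),.045))
t=lambda u,v:(285+u/5,160+v/5)
s=lambda u,v:(262+(u-400)/5,200+v/5)
A=[t(60,22),t(330,68),t(300,268),t(27,222)]
B=[s(690,53),s(757,318),s(502,348),s(458,78)]
P=[]
for a,b in zip(A,B):
    p=tri(a,b);P.append(p[0]);print(p)
P=np.array(P);print("plate c",P.mean(0),[np.linalg.norm(P[i]-P[(i+1)%4]) for i in range(4)])
v=P[0]+P[3]-P[1]-P[2];print("plate y yaw deg",np.degrees(np.arctan2(v[1],v[0])))
t=lambda u,v:(150+u/3,185+(v-290)/3)
s=lambda u,v:(190+(u-400)/5,120+(v-380)/5)
A=[t(104,350),t(123,357),t(86,460),t(65,450)]
B=[s(662,452),s(662,485),s(485,485),s(485,452)]
P=[]
for a,b in zip(A,B):
    p=tri(a,b);P.append(onz("top",a,.071));print(p,P[-1],onz("side",b,.071))
P=np.array(P);print(P.mean(0),[np.linalg.norm(P[i]-P[(i+1)%4]) for i in range(4)])
v=P[0]+P[1]-P[2]-P[3];print("scr x yaw",np.degrees(np.arctan2(v[1],v[0])))
im=[F[n]["frame"][:,:,::-1] for n in("top","side")]
o=np.hstack([cv2.resize(im[0][175:235,390:450],None,fx=6.6,fy=6.6,interpolation=2),cv2.resize(im[1][325:395,295:355][:60],None,fx=6.6,fy=6.6,interpolation=2)])
cv2.imwrite("pics/c2.png",o);print(o.shape)
E
```

```text
ring (array([ 0.5037, -0.0823,  0.0444]), np.float64(0.0016972513980545944)) [ 0.5028 -0.0821  0.045 ] [ 0.5044 -0.0828  0.045 ]
(array([0.6018, 0.0092, 0.0407]), np.float64(0.0012124106210792207))
(array([ 0.5778, -0.1381,  0.0387]), np.float64(0.0005160591937807118))
(array([ 0.47  , -0.1213,  0.0401]), np.float64(0.003428434088485821))
(array([0.4935, 0.0263, 0.0414]), np.float64(0.0032260052809969433))
plate c [ 0.5358 -0.056   0.0402] [np.float64(0.14922777869315693), np.float64(0.10914538319372968), np.float64(0.14949222617046115), np.float64(0.10969144426406274)]
plate y yaw deg 80.85831735965671
(array([0.4872, 0.3042, 0.0719]), np.float64(0.0030486976419999193)) [0.4858 0.3046 0.071 ] [0.4889 0.3052 0.071 ]
(array([0.4824, 0.2896, 0.0617]), np.float64(0.0040837376869774615)) [0.4798 0.2879 0.071 ] [0.4826 0.2778 0.071 ]
(array([0.392 , 0.3198, 0.0609]), np.float64(0.004520259360741222)) [0.39   0.3176 0.071 ] [0.3935 0.3064 0.071 ]
(array([0.3985, 0.3365, 0.0695]), np.float64(5.251221211506141e-05)) [0.3985 0.3361 0.071 ] [0.3984 0.3344 0.071 ]
[0.4385 0.3115 0.071 ] [np.float64(0.01777531842129433), np.float64(0.09464353371350827), np.float64(0.020305952197568183), np.float64(0.0928269594022678)]
scr x yaw -19.074661025018905
(396, 792, 3)
```

View pics/c2.png

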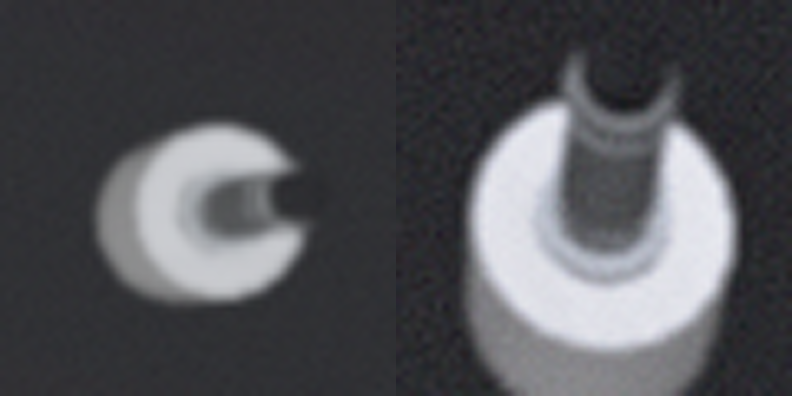

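Checks on the measurements:
- **Plate:** 149 x 109 mm, matching the text. Its centre is about (0.536,-0.056), its yaw about -9°, and its top about 0.041–0.045.
- **Scraper:** the ridge measures about 94 x 20 mm with its top near 0.07, so this is the right one.
- **Holder (crop):** the holder top is centred at top (423.5,207.1) and side (326.4,358.7).

I'll start turning the tool now.

Emit:
{"name": "step_arm", "arguments": {
  "rows": [
    [[0,0,0,-7.1,0.085],[0,0,0,-7.1,0.085],[0,0,0,-7.1,0.085],[0,0,0,-7.1,0.085],[0,0,0,-7.1,0.085],[0,0,0,-7.1,0.085],[0,0,0,-7.1,0.085],[0,0,0,-7.1,0.085],[0,0,0,-7.1,0.085],[0,0,0,-7.1,0.085],[0,0,0,-7.1,0.085],[0,0,0,-7.1,0.085]]
  ]
}}

```text
t: 1.1
eef_pos: [0.294, -0.5791, 0.2384]
tcp_rot: [-3.141, -0.002, 1.963]
wrist_force: [0.5, -0.0, -0.2]
width: 0.0852
grip_force: 0.0
```

Emit:
{"name": "step_arm", "arguments": {
  "rows": [
    [[0,0,0,-7,0.085],[0,0,0,-7,0.085],[0,0,0,-7,0.085],[0,0,0,-7,0.085],[0,0,0,-7,0.085],[0,0,0,-7,0.085],[0,0,0,-7,0.085],[0,0,0,0,0.085],[0,0,0,0,0.085]]
  ]
}}

```text
t: 1.85
eef_pos: [0.2939, -0.5793, 0.2386]
tcp_rot: [3.141, -0.001, 2.809]
wrist_force: [0.4, 0.9, -0.1]
width: 0.0846
grip_force: 0.0
```

```bash
cat >> h.py <<'E'
from scipy.spatial.transform import Rotation as Ro
np.set_printoptions(precision=4,suppress=True)
def go(*targets):
    from station import telemetry
    s=telemetry.observe();p=np.array(s["eef_pos"]);R=Ro.from_euler("xyz",s["tcp_rot"])
    print("at",p,np.degrees(s["tcp_rot"]),"w",s["width"],"F",s["wrist_force"],"grip",s["grip_force"],"t",s["t"],"q",np.array(s["qpos"]))
    for t in targets:
        t=np.array(t);d=R.inv().apply(t-p);print("->",t,"tool shift",d,"rows",np.linalg.norm(d)/.04);p=t
E
python3 - <<'E'
from h import *
go((.5,-.1,.24),(.4395,.310,.2),(.4395,.310,.048))
a,b=(423.5,207.1),(326.4,358.7)
print("holder",tri(a,b),onz("top",a,.055),onz("side",b,.055),"cap",onz("top",(435.5,204.7),.145))
E
```

```text
at [ 0.2939 -0.5793  0.2386] [179.9424  -0.0465 160.9314] w 0.0846222160497147 F [ 0.3676  0.8838 -0.0733] grip 0.0 t 1.85 q [ 1.3041  0.4083 -0.3443  1.5822  0.1453  1.1776  2.168 ]
-> [ 0.5  -0.1   0.24] tool shift [-0.0382  0.5203 -0.0009] rows 13.04245545723997
-> [0.4395 0.31   0.2   ] tool shift [0.1911 0.3677 0.0405] rows 10.409138112735368
-> [0.4395 0.31   0.048 ] tool shift [-0.0001 -0.0002  0.152 ] rows 3.800000000000001
holder (array([ 0.4877, -0.3296,  0.0532]), np.float64(0.0020181055601566447)) [ 0.4866 -0.3288  0.055 ] [ 0.4883 -0.3305  0.055 ] cap [ 0.4864 -0.328   0.145 ]
```

Emit:
{"name": "step_arm", "arguments": {
  "rows": [
    [[-0.003,0.02,0,0,0.085],[-0.003,0.036,0,0,0.085],[-0.003,0.036,0,0,0.085],[-0.003,0.036,0,0,0.085],[-0.003,0.036,0,0,0.085],[-0.003,0.036,0,0,0.085],[-0.003,0.036,0,0,0.085],[-0.003,0.036,0,0,0.085],[-0.003,0.036,0,0,0.085],[-0.003,0.036,0,0,0.085],[-0.003,0.036,0,0,0.085],[-0.003,0.036,0,0,0.085]]
  ]
}}

```text
t: 2.85
eef_pos: [0.4632, -0.1959, 0.2394]
tcp_rot: [-3.141, 0.0, 2.809]
wrist_force: [0.7, -0.9, -0.2]
width: 0.0849
grip_force: 0.0
```

Emit:
{"name": "step_arm", "arguments": {
  "rows": [
    [[0,0.036,0,0,0.085],[0,0.036,0,0,0.085],[0.01,0.036,0,0,0.085],[0.018,0.036,0,0,0.085],[0.018,0.036,0,0,0.085],[0.018,0.036,0,0,0.085],[0.018,0.036,0,0,0.085],[0.018,0.036,0,0,0.085],[0.018,0.036,0.01,0,0.085],[0.018,0.036,0.01,0,0.085],[0.018,0.036,0.01,0,0.085],[0.018,0.02,0.01,0,0.085]]
  ]
}}

```text
t: 3.85
eef_pos: [0.4345, 0.2564, 0.1997]
tcp_rot: [3.137, 0.0, 2.812]
wrist_force: [1.0, 0.2, 0.1]
width: 0.0854
grip_force: 0.0
```

Emit:
{"name": "step_arm", "arguments": {
  "rows": [
    [[0,0,0,0,0.085],[0,0,0,0,0.085]]
  ]
}}

```text
t: 4.02
eef_pos: [0.433, 0.2536, 0.1987]
tcp_rot: [-3.141, -0.002, 2.815]
wrist_force: [0.4, -0.2, 0.4]
width: 0.0853
grip_force: 0.0
```

```bash
python3 - <<'E'
from h import *
go((.4395,.310,.12),(.4395,.310,.048))
E
```

```text
at [0.433  0.2536 0.1987] [-179.9701   -0.0996  161.3141] w 0.08532689847079629 F [ 0.391  -0.1607  0.4242] grip 0.0 t 4.0167 q [ 0.2293  0.2681 -0.9361  1.9525  0.2482  1.0426  0.428 ]
-> [0.4395 0.31   0.12  ] tool shift [0.0117 0.0555 0.0787] rows 2.425382486277767
-> [0.4395 0.31   0.048 ] tool shift [-0.0001  0.      0.072 ] rows 1.7999999999999998
```

Emit:
{"name": "step_arm", "arguments": {
  "rows": [
    [[0.004,0.018,0.01,0,0.085],[0.004,0.018,0.02,0,0.085],[0.004,0.0195,0.025,0,0.085],[0,0,0.024,0,0.085],[0,0,0,0,0.085],[0,0,0,0,0.085]]
  ]
}}

```text
t: 4.52
eef_pos: [0.4415, 0.3055, 0.1192]
tcp_rot: [-3.138, -0.001, 2.809]
wrist_force: [0.4, -0.8, 0.0]
width: 0.0851
grip_force: 0.0
```

```bash
python3 - <<'E'
from h import *
from station import imaging
go((.4395,.310,.048))
f=imaging.grab_frame("top");g=imaging.grab_frame("side")
o=np.hstack([cv2.resize(x["frame"][y:y+100,c:c+100,::-1],(400,400),interpolation=2) for x,c,y in((f,130,170),(g,175,90))])
cv2.imwrite("pics/g.png",o)
E
```

```text
at [0.4415 0.3055 0.1192] [-179.7809   -0.084   160.9197] w 0.08512898379903383 F [ 0.3585 -0.7565  0.0435] grip 0.0 t 4.5167 q [ 0.0376  0.4603 -0.8545  1.934   0.4275  0.9426  0.2125]
-> [0.4395 0.31   0.048 ] tool shift [0.0033 0.0039 0.0712] rows 1.7837653308731622
```

View pics/g.png

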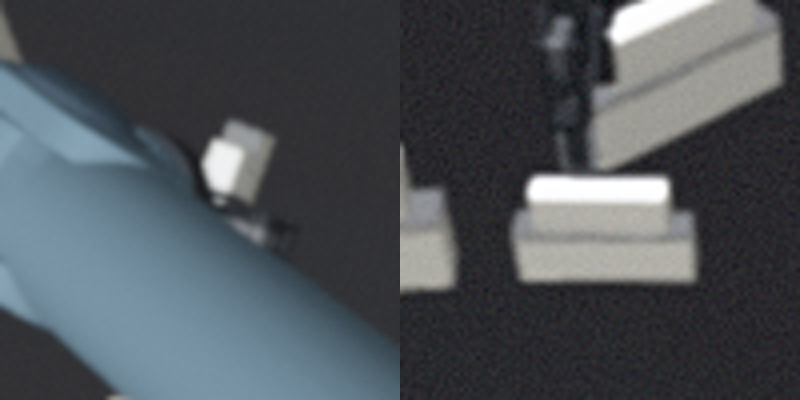

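The side crop shows one finger at crop (570,100) beyond the scraper, and I expected two. I'll check the projections of both fingertips before going down.

```bash
python3 - <<'E'
from h import *
import cv2
from station import imaging
c=np.array([.4415,.3055,.124]);u=np.array([np.cos(np.radians(71)),np.sin(np.radians(71)),0])
for k in(-.05,0,.05): print(k,proj("side",c+k*u),proj("top",c+k*u))
print("ridge top",proj("side",(.4395,.31,.071)))
g=imaging.grab_frame("side");im=g["frame"][:,:,::-1].copy()
for k in(-.05,0,.05): cv2.circle(im,tuple(int(v) for v in proj("side",c+k*u)),2,(0,0,255),-1)
cv2.imwrite("pics/g2.png",im)
print(np.abs(g["extrinsics"]-F["side"]["extrinsics"]).max())
E
```

```text
-0.05 [219.8918 133.2913] [197.9034 227.9069]
0 [222.5947 121.2634] [179.0416 221.2063]
0.05 [225.1343 109.9624] [160.2141 214.5179]
ridge top [223.8853 136.8654]
0.0
```

View pics/g2.png

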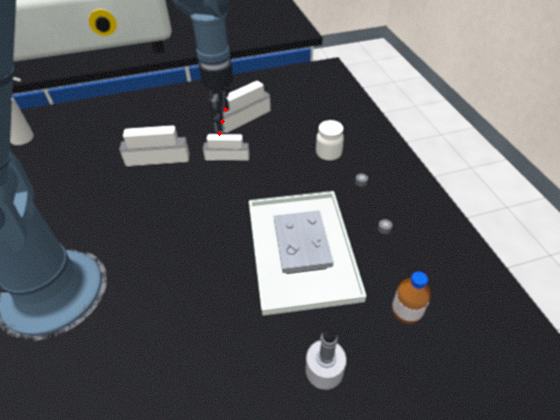

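The projected tips match the picture; the near finger simply hides the far one. Going down to grip.

Emit:
{"name": "step_arm", "arguments": {
  "rows": [
    [[0.003,0.004,0.01,0,0.085],[0,0,0.02,0,0.085],[0,0,0.02,0,0.085],[0,0,0.015,0,0.085],[0,0,0.006,0,0.085],[0,0,0,0,0.085],[0,0,0,0,0.0],[0,0,0,0,0.0],[0,0,0,0,0.0],[0,0,0,0,0.0],[0,0,0,0,0.0],[0,0,0,0,0.0]]
  ],
  "newtons": 80
}}

```text
t: 5.67
eef_pos: [0.4405, 0.3134, 0.0502]
tcp_rot: [3.14, 0.001, 2.812]
wrist_force: [-0.5, -0.1, -1.3]
width: 0.0207
grip_force: 78.2
```

Emit:
{"name": "step_arm", "arguments": {
  "rows": [
    [[0,0,0,0,0],[0,0,0,0,0],[0,0,0,0,0],[0,0,0,0,0],[0,0,0,0,0]]
  ]
}}

```text
t: 6.08
eef_pos: [0.4405, 0.3134, 0.0501]
tcp_rot: [3.141, 0.001, 2.812]
wrist_force: [0.2, -0.8, 5.6]
width: 0.0209
grip_force: 78.9
```

```bash
python3 - <<'E'
from h import *
go((.4395,.310,.15))
E
```

```text
at [0.4405 0.3134 0.0501] [179.9383   0.0608 161.1179] w 0.020899880993557596 F [ 0.1827 -0.8018  5.6476] grip 78.87850284576416 t 6.0833 q [-0.0437  0.5669 -0.7789  1.9618  0.5378  0.8289  0.1207]
-> [0.4395 0.31   0.15  ] tool shift [-0.0002 -0.0034 -0.0999] rows 2.498011578044577
```

Emit:
{"name": "step_arm", "arguments": {
  "rows": [
    [[0,0,-0.01,0,0],[0,0,-0.02,0,0],[0,0,-0.03,0,0],[0,0,-0.03,-4.9,0],[0,0,-0.01,-4.9,0],[0,0,0,0,0],[0,0,0,0,0]]
  ]
}}

```text
t: 6.67
eef_pos: [0.4397, 0.3123, 0.1492]
tcp_rot: [-3.141, 0.0, 2.981]
wrist_force: [-0.3, 0.1, -2.3]
width: 0.0211
grip_force: 78.4
```

```bash
python3 - <<'E'
from h import *
C=np.array([.5363,-.0555,0]);yd=np.array([.159,.987,0])
go(C+.095*yd+[0,0,.15],C+.088*yd+[0,0,.0965])
E
```

```text
at [0.4397 0.3123 0.1492] [-179.9732    0.0036  170.7791] w 0.02105887199301612 F [-0.2651  0.0861 -2.2991] grip 78.4100890159607 t 6.6667 q [ 0.0824  0.4359 -0.9223  1.9096  0.4122  0.9986  0.3851]
-> [0.5514 0.0383 0.15  ] tool shift [-0.1542 -0.2526 -0.0007] rows 7.397813779949232
-> [0.5503 0.0314 0.0965] tool shift [-0.     -0.007   0.0535] rows 1.3488937712992821
```

Emit:
{"name": "step_arm", "arguments": {
  "rows": [
    [[-0.01,-0.016,0,0,0],[-0.016,-0.026,0,0,0],[-0.018,-0.03,0,0,0],[-0.018,-0.03,0,0,0],[-0.018,-0.03,0,0,0],[-0.018,-0.03,0,0,0],[-0.018,-0.03,0,0,0],[-0.018,-0.03,0,0,0],[-0.015,-0.021,0,0,0],[-0.005,-0.01,0,0,0],[0,0,0,0,0],[0,0,0,0,0]]
  ]
}}

```text
t: 7.67
eef_pos: [0.5504, 0.039, 0.1477]
tcp_rot: [3.141, -0.004, 2.981]
wrist_force: [-0.9, 1.1, -2.8]
width: 0.0206
grip_force: 78.6
```

```bash
python3 - <<'E'
from h import *
C=np.array([.5363,-.0555,0]);yd=np.array([.159,.987,0])
go(C+.090*yd+[0,0,.0965])
from station import imaging
f=imaging.grab_frame("top");g=imaging.grab_frame("side")
o=np.hstack([cv2.resize(x["frame"][y:y+100,c:c+100,::-1],(400,400),interpolation=2) for x,c,y in((f,270,140),(g,250,170))])
cv2.imwrite("pics/w0.png",o)
E
```

```text
at [0.5504 0.039  0.1477] [179.9676  -0.2147 170.8197] w 0.020615779416204884 F [-0.854   1.1235 -2.7925] grip 78.56043219566345 t 7.6667 q [ 0.563   0.4387 -0.8472  1.8812  0.3862  0.9979  0.958 ]
-> [0.5506 0.0333 0.0965] tool shift [-0.0013 -0.0056  0.0512] rows 1.2880080571790449
```

View pics/w0.png

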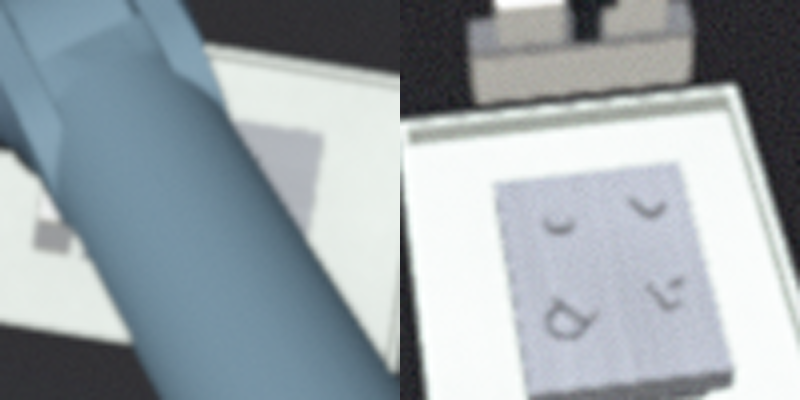

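The scraper hangs level and parallel to the plate, behind its far edge, and all four chips are still in place. Lowering it now.

Emit:
{"name": "step_arm", "arguments": {
  "rows": [
    [[-0.001,-0.003,0.02,0,0],[0,-0.003,0.016,0,0],[0,0,0.01,0,0],[0,0,0.005,0,0],[0,0,0,0,0],[0,0,0,0,0]]
  ]
}}

```text
t: 8.27
eef_pos: [0.552, 0.034, 0.0986]
tcp_rot: [3.141, 0.0, 2.985]
wrist_force: [-0.6, 0.4, -2.5]
width: 0.0206
grip_force: 78.5
```

Emit:
{"name": "step_arm", "arguments": {
  "rows": [
    [[-0.001,-0.002,0.002,0,0],[0,-0.006,0,0,0],[0,-0.007,0,0,0],[0,-0.007,0,0,0],[0,-0.007,0,0,0],[0,-0.007,0,0,0]]
  ]
}}

```text
t: 8.77
eef_pos: [0.5473, -0.0045, 0.0964]
tcp_rot: [-3.141, 0.0, 2.982]
wrist_force: [-0.2, -0.6, -1.9]
width: 0.021
grip_force: 78.5
```

Emit:
{"name": "step_arm", "arguments": {
  "rows": [
    [[0,-0.007,0,0,0],[0,-0.007,0,0,0],[0,-0.007,0,0,0],[0,-0.007,0,0,0],[0,-0.007,0,0,0],[0,-0.007,0,0,0],[0,-0.007,0,0,0],[0,-0.007,0,0,0],[0,-0.007,0,0,0],[0,-0.007,0,0,0]]
  ]
}}

```text
t: 9.6
eef_pos: [0.5362, -0.0728, 0.0963]
tcp_rot: [3.141, -0.0, 2.983]
wrist_force: [-0.3, 0.9, -1.7]
width: 0.0208
grip_force: 78.5
```

Emit:
{"name": "step_arm", "arguments": {
  "rows": [
    [[0,-0.007,0,0,0],[0,-0.007,0,0,0],[0,-0.007,0,0,0],[0,-0.007,0,0,0],[0,-0.007,0,0,0],[0,-0.007,0,0,0],[0,-0.006,0,0,0],[0,-0.006,0,0,0],[0,-0.006,0,0,0],[0,-0.004,0,0,0],[0,-0.004,0,0,0],[0,0,0,0,0]]
  ]
}}

```text
t: 10.6
eef_pos: [0.5254, -0.1406, 0.0962]
tcp_rot: [-3.141, -0.0, 2.982]
wrist_force: [-0.7, -0.3, -2.8]
width: 0.0207
grip_force: 78.5
```

```bash
python3 - <<'E'
from h import *
go((.54,-.02,.15))
from station import imaging
f=imaging.grab_frame("top");g=imaging.grab_frame("side")
o=np.hstack([cv2.resize(x["frame"][y:y+h,c:c+100,::-1],(400,4*h),interpolation=2) for x,c,y,h in((f,280,130,130),(g,250,190,130))])
cv2.imwrite("pics/w1.png",o)
E
```

```text
at [ 0.5254 -0.1406  0.0962] [-179.9672   -0.0081  170.8398] w 0.02067658887681997 F [-0.749  -0.2611 -2.7515] grip 78.5103964805603 t 10.6 q [ 0.8353  0.4839 -0.7741  1.9351  0.431   0.8944  1.2525]
-> [ 0.54 -0.02  0.15] tool shift [ 0.0048  0.1214 -0.0539] rows 3.3218408562770096
```

View pics/w1.png

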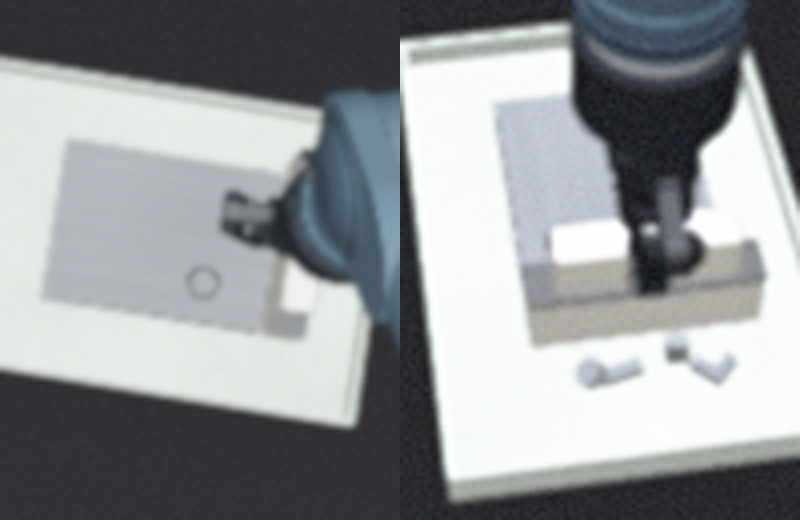

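All four chips lie on the tray floor beyond the blade, and the ring is now fully visible at top (331,200.75). Lifting the scraper and taking it back.

Emit:
{"name": "step_arm", "arguments": {
  "rows": [
    [[0,0,-0.015,0,0],[0,0,-0.025,0,0],[0,0.01,-0.015,0,0],[0.006,0.03,0,0,0],[0.012,0.036,0,0,0],[0.013,0.036,0,0,0],[0.013,0.036,0,0,0],[0.013,0.036,0,0,0],[0.013,0.036,0,0,0],[0.013,0.036,0,0,0],[0.013,0.036,0,0,0],[0.013,0.036,0,0,0]]
  ]
}}

```text
t: 11.7
eef_pos: [0.4692, 0.2041, 0.1527]
tcp_rot: [3.141, 0.002, 2.984]
wrist_force: [0.9, -1.1, -1.9]
width: 0.0208
grip_force: 78.6
```

Emit:
{"name": "step_arm", "arguments": {
  "rows": [
    [[0.013,0.034,0,0,0],[0.013,0.03,0,0,0],[0.013,0.025,0,0,0],[0.01,0.01,0,4.9,0],[0,0,0,4.9,0],[0,0,0,0,0],[0,0,0,0,0]]
  ]
}}

```text
t: 12.28
eef_pos: [0.437, 0.3077, 0.1521]
tcp_rot: [3.141, 0.001, 2.815]
wrist_force: [0.1, -0.1, -2.2]
width: 0.0207
grip_force: 78.7
```

```bash
python3 - <<'E'
from h import *
go((.4405,.3134,.12),(.4405,.3134,.050))
from station import imaging
g=imaging.grab_frame("side");f=imaging.grab_frame("top")
o=np.hstack([cv2.resize(f["frame"][130:250,260:390,::-1],(400,369),interpolation=2),cv2.resize(g["frame"][185:315,245:365,::-1],(400,433),interpolation=2)[:369]])
cv2.imwrite("pics/w2.png",o)
E
```

```text
at [0.437  0.3077 0.1521] [179.9882   0.0736 161.3147] w 0.02071387412755559 F [ 0.0704 -0.1102 -2.247 ] grip 78.66029262542725 t 12.2833 q [ 0.0843  0.4156 -0.9134  1.92    0.3924  0.9941  0.2373]
-> [0.4405 0.3134 0.12  ] tool shift [-0.0015  0.0066  0.0321] rows 0.8210879107577576
-> [0.4405 0.3134 0.05  ] tool shift [ 0.0001 -0.      0.07  ] rows 1.7499999999999991
```

View pics/w2.png

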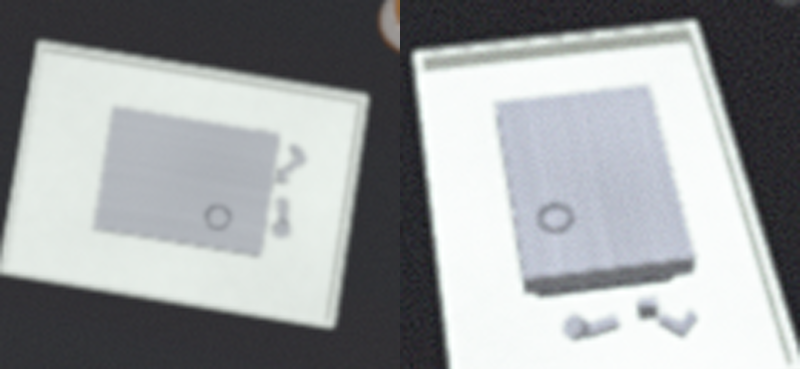

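The plate is clear and all four chips are on the tray floor. The ring is at top (330.8,200.6) and side (291.7,250). Setting the scraper down.

Emit:
{"name": "step_arm", "arguments": {
  "rows": [
    [[0,0.005,0.025,0,0],[0,0.002,0.03,0,0],[0,0,0.025,0,0],[0,0,0.012,0,0],[0,0,0.005,0,0],[0,0,0,0,0],[0,0,0,0,0]]
  ]
}}

```text
t: 12.97
eef_pos: [0.4401, 0.3143, 0.0553]
tcp_rot: [3.14, 0.001, 2.812]
wrist_force: [0.0, 0.7, -1.4]
width: 0.0208
grip_force: 78.7
```

Emit:
{"name": "step_arm", "arguments": {
  "rows": [
    [[0,0,0.003,0,0],[0,0,0.002,0,0],[0,0,0,0,0],[0,0,0,0,0]]
  ]
}}

```text
t: 13.3
eef_pos: [0.44, 0.3143, 0.0501]
tcp_rot: [3.14, 0.001, 2.812]
wrist_force: [1.0, 0.4, 0.8]
width: 0.0209
grip_force: 78.9
```

Emit:
{"name": "step_arm", "arguments": {
  "rows": [
    [[0,0,0,0,0.085],[0,0,0,0,0.085],[0,0,0,0,0.085],[0,0,0,0,0.085],[0,0,0,0,0.085],[0,0,-0.02,0,0.085],[0,0,-0.03,0,0.085],[0,0,-0.04,0,0.085],[0,0,-0.04,0,0.085],[0,0,-0.04,0,0.085],[0,0,-0.02,0,0.085],[0,0,0,0,0.085]]
  ]
}}

```text
t: 14.3
eef_pos: [0.4418, 0.317, 0.2455]
tcp_rot: [3.133, 0.008, 2.812]
wrist_force: [0.1, 0.3, 0.5]
width: 0.085
grip_force: 0.0
```

```bash
python3 - <<'E'
from h import *
go((.44,-.1,.24),(.4875,-.329,.25))
E
```

```text
at [0.4418 0.317  0.2455] [179.5088   0.4336 161.1341] w 0.08500671812015921 F [0.1168 0.3329 0.5399] grip 0.0 t 14.3 q [ 0.1467  0.3114 -0.9818  1.8193  0.2865  1.1498  0.3125]
-> [ 0.44 -0.1   0.24] tool shift [-0.1331 -0.3952  0.0031] rows 10.42632650874247
-> [ 0.4875 -0.329   0.25  ] tool shift [-0.1191 -0.2013 -0.0108] rows 5.852203110795115
```

Emit:
{"name": "step_arm", "arguments": {
  "rows": [
    [[-0.006,-0.02,0,0,0.085],[-0.012,-0.035,0,0,0.085],[-0.013,-0.038,0,0,0.085],[-0.013,-0.038,0,0,0.085],[-0.013,-0.038,0,0,0.085],[-0.013,-0.038,0,0,0.085],[-0.013,-0.038,0,0,0.085],[-0.013,-0.038,0,0,0.085],[-0.013,-0.038,0,0,0.085],[-0.013,-0.038,0,0,0.085],[-0.013,-0.038,0,0,0.085],[-0.016,-0.034,0,0,0.085]]
  ]
}}

```text
t: 15.3
eef_pos: [0.4407, -0.1453, 0.2383]
tcp_rot: [-3.14, -0.002, 2.811]
wrist_force: [1.2, -0.1, -0.1]
width: 0.0848
grip_force: 0.0
```

Emit:
{"name": "step_arm", "arguments": {
  "rows": [
    [[-0.02,-0.034,0,0,0.085],[-0.02,-0.034,0,0,0.085],[-0.02,-0.034,0,0,0.085],[-0.02,-0.034,0,0,0.085],[-0.012,-0.03,0,0,0.085],[-0.01,-0.02,0,0,0.085],[0,0,0,0,0.085],[0,0,0,0,0.085]]
  ]
}}

```text
t: 15.97
eef_pos: [0.4777, -0.3532, 0.2375]
tcp_rot: [3.14, -0.003, 2.809]
wrist_force: [-0.4, 1.4, 0.2]
width: 0.0852
grip_force: 0.0
```

```bash
python3 - <<'E'
from h import *
go((.4873,-.3292,.2),(.4873,-.3292,.092))
E
```

```text
at [ 0.4777 -0.3532  0.2375] [179.9287  -0.1502 160.9191] w 0.08517234974481884 F [-0.3505  1.3946  0.1935] grip 0.0 t 15.9667 q [ 1.0035  0.33   -0.5263  1.7143  0.1786  1.1482  1.6644]
-> [ 0.4873 -0.3292  0.2   ] tool shift [-0.0013  0.0257  0.0376] rows 1.138608899456262
-> [ 0.4873 -0.3292  0.092 ] tool shift [-0.0003 -0.0001  0.108 ] rows 2.700000000000001
```

Emit:
{"name": "step_arm", "arguments": {
  "rows": [
    [[-0.001,0.013,0,0,0.085],[0,0.0125,0.015,0,0.085],[0,0,0.02,0,0.085],[0,0,0,0,0.085],[0,0,0,0,0.085]]
  ]
}}

```text
t: 16.38
eef_pos: [0.4877, -0.3247, 0.2032]
tcp_rot: [3.14, -0.003, 2.816]
wrist_force: [0.1, 0.1, 0.6]
width: 0.0847
grip_force: 0.0
```

```bash
python3 - <<'E'
from h import *
go((.4873,-.3292,.092))
E
```

```text
at [ 0.4877 -0.3247  0.2032] [179.9331  -0.1987 161.3529] w 0.08473788606731048 F [0.1156 0.0985 0.6459] grip 0.0 t 16.3833 q [ 0.9634  0.3518 -0.5363  1.7662  0.2     1.0818  1.6042]
-> [ 0.4873 -0.3292  0.092 ] tool shift [-0.0014 -0.0045  0.1112] rows 2.7821494424632123
```

Emit:
{"name": "step_arm", "arguments": {
  "rows": [
    [[-0.001,-0.004,0.015,0,0.085],[0,0,0.025,0,0.085],[0,0,0.025,0,0.085],[0,0,0.02,0,0.085],[0,0,0.015,0,0.085],[0,0,0.008,0,0.085],[0,0,0,0,0.085],[0,0,0,0,0.085]]
  ]
}}

```text
t: 17.05
eef_pos: [0.4885, -0.3322, 0.0972]
tcp_rot: [-3.141, 0.001, 2.812]
wrist_force: [-0.5, 1.1, 0.1]
width: 0.085
grip_force: 0.0
```

```bash
python3 - <<'E'
from h import *
go((.4873,-.3292,.092))
E
```

```text
at [ 0.4885 -0.3322  0.0972] [-179.9877    0.0641  161.1314] w 0.08503606210555005 F [-0.4775  1.1132  0.1058] grip 0.0 t 17.05 q [ 0.9288  0.4867 -0.4917  1.8325  0.2877  0.892   1.5447]
-> [ 0.4873 -0.3292  0.092 ] tool shift [0.0021 0.0024 0.0052] rows 0.15357395737994212
```

Emit:
{"name": "step_arm", "arguments": {
  "rows": [
    [[0.002,0.0025,0.005,0,0.085],[0,0,0,0,0.085],[0,0,0,0,0.085],[0,0,0,0,0],[0,0,0,0,0],[0,0,0,0,0],[0,0,0,0,0],[0,0,0,0,0],[0,0,0,0,0],[0,0,0,0,0],[0,0,0,0,0],[0,0,0,0,0]]
  ],
  "newtons": 60
}}

```text
t: 18.05
eef_pos: [0.4869, -0.3291, 0.0915]
tcp_rot: [3.142, 0.0, 2.812]
wrist_force: [-0.3, 1.1, 1.5]
width: 0.0247
grip_force: 58.7
```

Emit:
{"name": "step_arm", "arguments": {
  "rows": [
    [[0,0,0,0,0],[0,0,0,0,0]]
  ]
}}

```text
t: 18.22
eef_pos: [0.4869, -0.329, 0.0915]
tcp_rot: [3.142, 0.0, 2.812]
wrist_force: [-0.5, 0.3, 2.1]
width: 0.0245
grip_force: 58.8
```

Emit:
{"name": "step_arm", "arguments": {
  "rows": [
    [[0,0,-0.01,0,0],[0,0,-0.02,0,0],[0,0,-0.025,0,0],[0,0,-0.025,0,0],[0,0,-0.02,0,0],[0,0,-0.01,0,0],[0,0,0,0,0],[0,0,0,0,0]]
  ]
}}

```text
t: 18.88
eef_pos: [0.4863, -0.3292, 0.201]
tcp_rot: [-3.141, -0.0, 2.812]
wrist_force: [0.3, 0.1, -1.7]
width: 0.0251
grip_force: 59.1
```

```bash
python3 - <<'E'
from h import *
go((.5037,-.0823,.2),(.5037,-.0823,.15))
E
```

```text
at [ 0.4863 -0.3292  0.201 ] [-179.9843   -0.0128  161.1072] w 0.025143135317060937 F [ 0.35    0.0797 -1.6776] grip 59.12153363227844 t 18.8833 q [ 0.9688  0.3544 -0.5344  1.7676  0.2027  1.0746  1.6057]
-> [ 0.5037 -0.0823  0.2   ] tool shift [0.0635 0.2392 0.001 ] rows 6.187247793044905
-> [ 0.5037 -0.0823  0.15  ] tool shift [-0.    0.    0.05] rows 1.2500000000000004
```

Emit:
{"name": "step_arm", "arguments": {
  "rows": [
    [[0.004,0.014,0,0,0],[0.007,0.025,0,0,0],[0.008,0.03,0,0,0],[0.008,0.03,0,0,0],[0.008,0.03,0,0,0],[0.008,0.03,0,0,0],[0.008,0.03,0,0,0],[0.006,0.025,0,0,0],[0.004,0.015,0.02,0,0],[0.003,0.01,0.02,0,0],[0,0,0,0,0],[0,0,0,0,0]]
  ]
}}

```text
t: 19.88
eef_pos: [0.5007, -0.0807, 0.1589]
tcp_rot: [-3.141, -0.007, 2.815]
wrist_force: [0.1, -1.3, -1.4]
width: 0.0248
grip_force: 59.1
```

Emit:
{"name": "step_arm", "arguments": {
  "rows": [
    [[0,0,0,0,0],[0,0,0,0,0]]
  ]
}}

```text
t: 20.05
eef_pos: [0.5039, -0.0836, 0.1619]
tcp_rot: [-3.141, 0.001, 2.81]
wrist_force: [-0.2, -0.6, -1.5]
width: 0.0248
grip_force: 59.1
```

```bash
python3 - <<'E'
from h import *
from station import imaging,telemetry
go((.5037,-.0823,.14))
p=np.array(telemetry.observe()["eef_pos"])
f=imaging.grab_frame("top");g=imaging.grab_frame("side")
a=f["frame"][150:250,280:380,::-1].copy();b=g["frame"][200:300,242:342,::-1].copy()
k=4;o=[cv2.resize(x,(400,400),interpolation=2) for x in(a,b)]
tip=p-[0,0,.0845]
print("tip pred",proj("top",tip),proj("side",tip))
for n,im,c,y in(("top",o[0],280,150),("side",o[1],242,200)):
    u=(proj(n,tip)-[c,y]+.5)*k; cv2.drawMarker(im,tuple(int(v) for v in u),(0,0,255),0,10,1)
    u=(proj(n,(.5037,-.0823,.045))-[c,y]+.5)*k; cv2.drawMarker(im,tuple(int(v) for v in u),(0,255,0),0,10,1)
cv2.imwrite("pics/p1.png",np.hstack(o))
E
```

```text
at [ 0.5039 -0.0836  0.1619] [-179.9843    0.0641  160.9996] w 0.024804140483868024 F [-0.2355 -0.6389 -1.5133] grip 59.13899838924408 t 20.05 q [ 0.6816  0.2796 -0.6703  1.9742  0.2122  0.9558  1.1462]
-> [ 0.5037 -0.0823  0.14  ] tool shift [0.0007 0.0012 0.0219] rows 0.5485146768902065
tip pred [332.8456 199.138 ] [291.7242 240.9241]
```

View pics/p1.png

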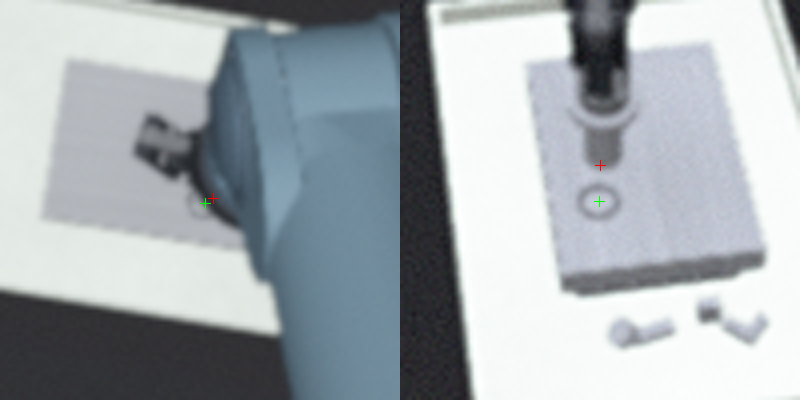

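The side crop shows the probe upright above the ring, with the sleeve end near crop (603,168) and the ring at (599,202). The viewing budget is used up, so I'll check the rest from pixel numbers.

```bash
python3 - <<'E'
from h import *
from station import imaging,telemetry
p=np.array(telemetry.observe()["eef_pos"]);print(p)
g=np.mean([imaging.grab_frame("side")["frame"].astype(float).mean(2) for _ in range(8)],0)
print("     ",list(range(284,301)))
for y in range(224,258): print(y,g[y,284:301].astype(int))
O=p-[0,0,.0765]
for dz in (0,.04): print("axis",dz,proj("side",O+[0,0,dz]))
th=np.linspace(0,2*np.pi,60)
c=np.array([proj("side",O+[.01*np.cos(t),.01*np.sin(t),0]) for t in th]);print("sleeve end extents",c.min(0),c.max(0))
E
```

```text
[ 0.5042 -0.0836  0.1622]
      [284, 285, 286, 287, 288, 289, 290, 291, 292, 293, 294, 295, 296, 297, 298, 299, 300]
224 [194 178 144 107  90  92  89  85  84  85  89  98 105 105 127 164 188]
225 [195 183 154 115  96 103 106 100 102 102 100  95  94 103 134 170 187]
226 [189 188 169 132 105  94  94  93  97  94  89  86  91 115 152 178 183]
227 [179 185 182 163 132 106  93  90  86  87  88  98 118 147 171 181 175]
228 [171 173 182 183 168 146 127 119 113 115 125 140 158 176 178 170 165]
229 [175 162 166 177 182 176 169 161 157 158 167 177 182 175 165 158 168]
230 [183 170 156 157 167 172 177 179 179 177 179 176 169 155 150 160 180]
231 [193 184 171 154 141 143 150 156 161 158 152 144 136 142 160 180 193]
232 [198 196 190 167 137 122 121 127 127 126 120 116 124 153 182 195 200]
233 [197 199 196 176 138 115 116 116 112 111 108 108 123 161 189 198 200]
234 [194 198 197 176 139 116 115 116 116 112 110 108 122 160 191 199 198]
235 [197 197 195 175 140 118 116 116 115 114 111 108 126 160 190 197 197]
236 [196 197 195 175 141 117 116 117 115 114 109 110 125 160 190 195 198]
237 [195 197 194 175
[... 949 characters left out ...]
8 190 169 161 184 203 207 203 201 200 191 168 154 176 193 197 195]
251 [199 189 170 161 180 198 204 203 200 196 184 161 153 178 194 197 196]
252 [198 193 179 159 161 178 192 196 188 177 165 154 167 188 197 197 196]
253 [200 196 189 173 156 155 163 173 164 153 153 167 185 198 200 197 196]
254 [200 199 197 191 177 165 161 164 160 160 169 188 197 200 200 198 197]
255 [199 198 198 200 196 191 192 191 189 188 193 198 201 200 199 199 197]
256 [199 198 200 200 201 203 206 206 204 201 201 202 200 200 199 199 196]
257 [202 198 199 200 202 203 206 206 205 201 200 201 201 200 199 200 197]
axis 0 [291.8599 238.3987]
axis 0.04 [291.8723 225.8797]
sleeve end extents [287.0118 234.6175] [296.7127 242.2362]
```

The probe silhouette is centred at column 292.2 (predicted 291.9) with its bottom at row 241.5 (predicted 242.2). That puts the tip within about 1 mm of where the model says, and about 1 mm from the ring centre. Lowering gently.

Emit:
{"name": "step_arm", "arguments": {
  "rows": [
    [[0.001,0.001,0.005,0,0],[0,0,0.008,0,0],[0,0,0.006,0,0],[0,0,0.004,0,0],[0,0,0.002,0,0],[0,0,0,0,0],[0,0,0,0,0],[0,0,0,0,0]]
  ]
}}

```text
t: 21.22
eef_pos: [0.5032, -0.081, 0.1365]
tcp_rot: [3.141, 0.0, 2.812]
wrist_force: [-0.9, -0.8, -1.5]
width: 0.025
grip_force: 59.1
```

Emit:
{"name": "step_arm", "arguments": {
  "rows": [
    [[0,-0.001,0.002,0,0],[0,0,0.002,0,0],[0,0,0.001,0,0],[0,0,0,0,0],[0,0,0,0,0],[0,0,0,0,0]]
  ]
}}

```text
t: 21.72
eef_pos: [0.5026, -0.0819, 0.1313]
tcp_rot: [3.142, 0.0, 2.812]
wrist_force: [-0.0, 0.7, -1.9]
width: 0.0252
grip_force: 59.1
```

Emit:
{"name": "step_arm", "arguments": {
  "rows": [
    [[-0.0005,-0.0005,0.001,0,0],[0,0,0.001,0,0],[0,0,0.001,0,0],[0,0,0,0,0],[0,0,0,0,0],[0,0,0,0,0]]
  ]
}}

```text
t: 22.22
eef_pos: [0.5031, -0.0827, 0.1285]
tcp_rot: [-3.141, 0.001, 2.812]
wrist_force: [0.8, 0.2, 0.4]
width: 0.025
grip_force: 59.1
```

Emit:
{"name": "step_arm", "arguments": {
  "rows": [
    [[0,0,0.001,0,0],[0,0,0.001,0,0],[0,0,0.001,0,0],[0,0,0,0,0],[0,0,0,0,0],[0,0,0,0,0],[0,0,0,0,0]]
  ]
}}

```text
t: 22.8
eef_pos: [0.5031, -0.0827, 0.1255]
tcp_rot: [-3.142, 0.001, 2.812]
wrist_force: [-0.3, 0.1, 2.9]
width: 0.0247
grip_force: 59.2
```

```bash
python3 - <<'E'
from h import *
from station import imaging,telemetry
W=[];G=[]
for _ in range(10):
    G.append(imaging.grab_frame("side")["frame"].astype(float).mean(2));s=telemetry.observe();W.append(np.r_[s["wrist_force"],s["eef_pos"]])
print(np.mean(W,0),np.std(W,0));p=np.mean(W,0)[3:]
g=np.mean(G,0)
for y in range(234,262): print(y,g[y,284:301].astype(int))
print("axis",proj("side",[p[0],p[1],.049]),"ring side est",(291.8,250),proj("side",[p[0],p[1],.045]))
# scraper & chips: compare with first frame for bystanders
a=F["side"]["frame"].astype(float).mean(2)
for n,(x,y,w,h) in dict(jar=(312,118,36,44),m0=(352,170,20,18),m1=(375,215,22,22),bottle=(388,268,50,58),scr=(195,128,60,38)).items(): print(n,np.abs(g-a)[y:y+h,x:x+w].mean())
E
```

```text
[-0.0614 -0.7508  2.4861  0.5031 -0.0827  0.1254] [0.3115 0.616  0.5048 0.     0.     0.    ]
234 [194 173 137 101  62  39  41  45  41  50  77 104 111 121 154 187 197]
235 [194 173 137  99  69  57  60  63  57  59  80 100 109 119 157 186 197]
236 [192 173 136 100  87  84  87  91  85  81  87  94 100 117 158 187 194]
237 [191 178 147 113  96  95 104 104  99  93  90  87  96 128 168 187 189]
238 [181 183 172 139 109  95  94  93  90  86  85  95 117 152 179 182 182]
239 [171 183 186 171 145 122 105  99  96  99 108 130 153 173 178 171 175]
240 [170 172 181 185 177 162 150 144 143 146 154 167 177 176 166 163 176]
241 [179 166 164 171 180 182 181 182 182 183 181 179 172 162 159 171 186]
242 [190 175 161 151 157 165 170 174 176 173 167 158 150 154 168 186 194]
243 [195 190 176 152 134 131 134 137 136 135 128 126 140 166 185 193 196]
244 [197 197 187 163 128 115 116 116 116 112 107 113 141 174 192 196 194]
245 [196 198 191 166 129 114 116 116 115 110 107 113 143 178 192 195 196]
246 [196 197 191 165 129 114 118 117 116 113 108 114 144 177 193 196 195]
247 [198 197 184 157 125 114 116 117 117 113
[... 551 characters left out ...]
 [200 198 200 200 197 193 190 192 191 189 194 200 201 201 200 198 196]
256 [200 199 199 199 202 203 205 206 203 201 201 201 201 201 200 199 197]
257 [200 199 198 200 201 203 205 207 205 201 201 201 201 200 199 200 196]
258 [201 198 199 200 200 203 205 207 205 201 201 202 202 201 200 201 199]
259 [200 200 200 199 201 202 203 208 205 202 200 200 201 201 200 201 200]
260 [201 199 199 198 200 202 203 206 206 203 200 201 202 201 202 200 200]
261 [201 201 199 199 200 203 204 206 206 202 200 201 201 202 201 201 200]
axis [291.2072 248.9617] ring side est (291.8, 250) [291.2082 250.0974]
jar 2.5913510101010107
m0 2.464814814814815
m1 2.5121900826446284
bottle 2.4901954022988506
scr 4.772163742690058
```

The contact force is about 4 N at roughly 4 mm of travel. The sleeve is centred on the ring (column 291.75 against 291.8) and the bystanders have not moved. Handing in.

```bash
python3 -c "
from station import job
print(job.hand_in())"
```

```text
the job is handed in; nothing more can be done
None
```

I handed the job in at about 23 s, but the hand-in returned no verdict: the four offcuts are in the tray, the scraper is back on the bench clear of it, and the probe is held upright in the ring at about 4 N and 4 mm of travel.

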